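Set up the field guide stand on its mat

ROBOT

A 6-joint arm with a two-finger parallel gripper is mounted at the origin on the work surface. World frame = base frame: x ahead of the robot, y to its left, z up, the work surface at z = 0. Lengths are in m, angles in rad, forces in N, time in s.
With the tool pointing down it reaches from about 0.3 to 0.75 m from the base axis. Payload 8.5 kg.
Tool frame: the origin (TCP) lies between the finger pads; the fingertips stand 14 mm ahead of it and the grasp point (between the pads) lies 5 mm behind it (manip.tcp_to_tips is the z of the fingertips in the tool frame, in m); z points along the fingers, y is the direction in which the jaws open and shut (so a half turn about z gives the same grasp; the last joint's range is limited). The gripper opens to 88 mm and grips with 3 to 60 N. Pads are 18 mm wide; open, the fingers measure 123 mm over their backs; the gripper's body (75 mm by 187 mm) begins 45 mm behind the grasp point.
Start: joints at [-1.473, 0.381, 1.297, -0, 1.464, -0.215], TCP at [0.169, -0.523, 0.253] pointing down, gripper open.
Joint ranges: [-3.11, 3.11], [-0.89, 2.33], [0.22, 2.48], [-1.42, 4.56], [0.17, 2.85], [-2.88, 2.88]. Speed limits (rad/s): [2.39, 2.39, 3.14, 3.14, 3.14, 3.14].

INTERFACE

Orientations are given as a unit quaternion [w, x, y, z].
In Python, from station import monitor, optics, ticket, manip gives the robot as it stands.
- The arm moves only by the tool play_rows, never from a script. Its argument "motion" is text: rows parted by semicolons, each of 6 numbers parted by spaces: the shift along the tool's x, y, z in units of 30 mm (1.0 is 30 mm), then the turn, a rotation vector about the tool's x, y, z in units of 5 degrees (1.0 is 5 degrees). In form: tx ty tz wx wy wz; .... A call has 1 to 5 rows; each row is the pose to reach, as a shift and turn from the pose commanded when the call began, along the tool's axes at that moment; what a row does not reach only later rows make up. A row lasts 1/12 s, in which the tool goes at most 41.7 mm and 7.16 degrees, less where a joint would pass 70% of its speed; a pose out of reach is approached as far as the arm can. A call with a gripper value outside its range is refused whole. "claw" is the finger opening in mm, from 0 to 88.1, set as the call begins (left out, the last holds). The fingers move at their own pace and stop on an object; "grip_force" is the grip in N (left out, the last holds). Time passes only in rows, so rows that repeat a pose let the fingers close. It gives the time, the measured TCP pose, the force and the opening at its end, in the units of the state.
- monitor.get_obs(): the state, without advancing time (a new reading comes with each control period).
- optics.grab_frame(name): name is "side" or "top"; returns a dict with "frame" (400x640x3 uint8, blue, green, red), "range_z" (400x640 float32, m along the optical axis (not along the pixel's ray), 0 where there is no reading), "fx", "fy", "cx", "cy" (pixels), "position" and "rotation" of the camera in the world. Camera axes: x right, y down, z forward; pixel columns grow to the right and rows downward; lengths in m; the calibration is good to about 2 mm. A picture is of the moment at which its call begins.
- ticket.sign_off(): hands the job in, once; it reports no verdict.
Trained networks look in a picture, given as the dict that the camera call returned (one of the last four; its "shot" number tells which), for a name from the list of things; names that differ only in an ending like _2 or _b are one class to them, and where a whole thing is asked for, a point or a joint stands for the part that bears it (a point fixed in the world has none). Each returns a list of dicts, best first, with "p" (0 to 1); they miss things now and then, are a little off and sometimes report something else, mostly with a low value. They report only what shows in the picture. A call takes as long as a camera call.
- optics.spot_in(picture, label): "rect" ([left, top, right, bottom] in pixels, round what is visible of it).
- optics.regions_of(picture, label): "mask" (400x640 bool, what is visible of it) and "rect" ([left, top, right, bottom] in pixels, round what is visible of it).
The state is a dict: "t": time; "joints": joint angles; "dq": joint speeds; "joint_efforts": joint torques, N m; "ee_pos": TCP position; "tcp_rot": TCP orientation; "force": force on the tool from outside, world axes, zero at the start; "torque": the same for the moment, N m; "finger_gap": finger opening in m.
Only numpy, scipy, OpenCV 4.12 (cv2) and the standard library are available. Lean on these libraries where they do the work, as an engineer would, in place of code of your own. Each camera call takes 0.05 s, during which the arm holds its last target. There are 200 camera calls.

TASK

Lift the folded aluminium field guide stand by the fin on its base and set it down, not drop it, centred and square on the cork mat, with its hinge edge toward the bench (the side away from the robot), and let go. Then take the bar at the free end of its frame and swing the frame up to 60 degrees from the base, let go, and wait a couple of seconds to see that it holds there. Leave the other things on the ledge where they are.

Things in the scene. Friction and masses are not known exactly. Their poses are not given: they have to be found in the camera images.
- stand: loose aluminium field guide stand, 0.79 to 0.95 kg, on the bare ledge. Base plate 160 (x) x 180 (y) x 8 mm; origin: centre of its underside, z up. +x edge = front (hinge edge), with an 18 mm high book lip at x = 77 mm; front starts within 45 degrees of straight away from the robot. Hinge posts at x = 62, y = +-68 mm, tops at 48 mm. A carrying fin stands at the centre, near the centre of mass
- fin (a point): grip point on the fin, an upright block 60 mm long (stand x), 22 mm thick (stand y), centred on the base, its top 72 mm above the stand's underside; this point is on its centre line 58 mm above the underside. Axes as the stand's. Take it from above across the 22 mm, fingers inside the frame (rails 148 mm apart inside)
- hinge (a point): middle of the hinge axis, at x = +62 mm, z = 36 mm of the stand; the axis runs along the stand's y
- frame (a joint): angle (rad) of the U-shaped frame: 0 = folded flat, parallel to the base; grows as the free end lifts; 1.047 = 60 degrees; stop at 1.75; starts 0 to 0.2. Friction hinge, about 0.22 N m: stays where left, 2 to 3 N at the bar moves it. Two side rails (12 wide, 8 mm thick, y = +-80 mm) joined by a round bar at the free end, and a slat 20 mm from the hinge; 0.11 kg
- bar (a point): middle of the round bar at the frame's free end: 12 mm thick, 148 mm clear length along the stand's y, 160 mm from the hinge axis. At angle a it is at x = 62 - 160 cos a, z = 36 + 160 sin a mm of the stand (folded: 18 mm behind the base's rear edge, 68 mm from the fin). Pinched from above along the stand's x, it can turn between the finger pads as the frame rises
- mat: square-cornered cork mat, fixed to the ledge, 200 (x) x 220 (y) x 4 mm. Origin at the centre of its underside; its +x edge faces away from the robot, toward the bench (yaw within 0.3 rad)
- mat_top (a point): centre of the mat's upper face, 4 mm above the ledge
- mug: red ceramic mug, 80 mm across, 95 mm tall, handle at its +y; stands about midway between stand and mat. Origin: centre of underside. Bystander
- binoculars: steel binoculars lying flat, 145 x 120 x 52 mm, beyond the stand and mat. Origin: underside, middle. Bystander
- bird_feeder: plastic tube bird feeder with twist cap, 156 mm across the foot, 190 mm tall, at the left end. Origin: centre of underside. Bystander
- hummingbird_feeder: glass hummingbird feeder on a white foot 140 mm across, 198 mm tall, at the right end. Origin: centre of underside. Bystander
- seed_jar: amber glass jar with steel lid, 72 mm across, 100 mm tall, on the robot's side, midway between stand and mat. Origin: centre of underside. Bystander

How it is judged:
By the outcome, as a careful person would: the job done as asked, in the order asked, and still so for the second after the job is handed in, with the robot touching nothing.
It also fails if it takes over 67 s, if anything falls off the work surface, if the arm or the gripper's body presses on something with over 40 N, if the wrist force passes 120 N, or if a joint passes its speed limit or range.

## Working session

There is one attempt and no reset: what is moved stays moved. The work goes in short steps, Python scripts to look and compute and a tool call to move; the robot and the scene stay as the last step left them, time stands still between calls to the robot, and variables do not carry over. Pictures are saved under pics/ and viewed, about 8 in all and at most 12, crops included, and the job is handed in when it is done.

Besides the shell and the picture viewer there is one more tool, called after "Call:" as a command line: name --argument value ..., lists and objects as JSON in quotes. play_rows: Moves the arm, as the interface text tells. Its arguments: {"type":"object","properties":{"motion":{"type":"string"},"claw":{"type":"number"},"grip_force":{"type":"number"}},"required":["motion"]}

```bash
ls; mkdir -p pics; cat > h.py <<'E'
import numpy as np, cv2
from station import monitor, optics, ticket, manip
from scipy.spatial.transform import Rotation as R
def cloud(p):
    z=p["range_z"]; v,u=np.indices(z.shape)
    c=np.stack([(u-p["cx"])/p["fx"]*z,(v-p["cy"])/p["fy"]*z,z],-1)
    w=c@np.array(p["rotation"]).reshape(3,3).T+np.array(p["position"])
    w[z<=0]=np.nan
    return w
def tcp():
    o=monitor.get_obs(); q=o["tcp_rot"]
    return np.array(o["ee_pos"]),R.from_quat([q[1],q[2],q[3],q[0]]),o
def delta(pos,rot=None):
    p,r,o=tcp(); d=r.inv().apply(np.array(pos)-p)/0.03
    w=np.zeros(3) if rot is None else np.degrees((r.inv()*rot).as_rotvec())/5
    return np.round(d,3),np.round(w,3)
def down(yaw): # tool z down, tool y at world yaw
    y=np.array([np.cos(yaw),np.sin(yaw),0]); z=np.array([0,0,-1.]); x=np.cross(y,z)
    return R.from_matrix(np.stack([x,y,z],1))
E
python3 - <<'E'
from h import *
for n in ("top","side"):
    p=optics.grab_frame(n); cv2.imwrite(f"pics/{n}0.png",p["frame"]); np.savez(f"{n}0.npz",c=cloud(p))
    print(n,np.round(p["position"],3),p["fx"])
    c=cloud(p)
    for l in ["stand","mat","mug","frame","binoculars","seed_jar","bird_feeder","hummingbird_feeder"]:
        for r in optics.regions_of(p,l)[:2]:
            m=r["mask"]; q=c[m]; q=q[~np.isnan(q[:,0])]
            print(l,round(r["p"],2),np.round(r["rect"]),m.sum(),np.round(np.median(q,0),3) if len(q) else '')
            if l in("stand","mat"):
                np.save(f"{n}_{l}_{round(r['p'],2)}.npy",m)
o=monitor.get_obs();print(o); print(manip.tcp_to_tips)
E
```

```text
picsTraceback (most recent call last):
  File "<stdin>", line 3, in <module>
  File "h.py", line 7, in cloud
    w=c@np.array(p["rotation"]).reshape(3,3).T+np.array(p["position"])
        ~~~~~~~~~~~~~~~~~~~~~~~~~~~~~~~^^^^^
ValueError: cannot reshape array of size 4 into shape (3,3)
```

```bash
sed -i 's/np.array(p\["rotation"\]).reshape(3,3).T/R.from_quat(np.roll(p["rotation"],-1)).as_matrix().T/' h.py
python3 - <<'E'
from h import *
for n in ("top","side"):
    p=optics.grab_frame(n); cv2.imwrite(f"pics/{n}0.png",p["frame"]); c=cloud(p); np.savez(f"{n}0.npz",c=c)
    print(n,np.round(p["position"],3),p["rotation"],p["fx"])
    for l in ["stand","mat","mug","frame","binoculars","seed_jar","bird_feeder","hummingbird_feeder"]:
        for r in optics.regions_of(p,l)[:2]:
            m=r["mask"]; q=c[m]; q=q[~np.isnan(q[:,0])]
            print(l,round(r["p"],2),np.round(r["rect"]),m.sum(),np.round(np.median(q,0),3) if len(q) else '')
            if l in("stand","mat"):
                np.save(f"{n}_{l}_{round(r['p'],2)}.npy",m)
o=monitor.get_obs();print(o); print(manip.tcp_to_tips)
E
```

```text
top [0.482 0.015 1.255] [-0.0257994   0.70933203 -0.70344915  0.03662995] 374.2629667615827
stand 0.63 [356. 183. 431. 255.] 2783 [ 0.534 -0.242  0.009]
mat 0.63 [196. 174. 272. 250.] 3906 [0.549 0.277 0.003]
mat 0.31 [454. 188. 506. 226.] 1626 [ 0.573 -0.503  0.088]
mug 0.69 [307. 188. 340. 218.] 533 [ 0.574 -0.004  0.006]
frame 0.78 [358. 188. 430. 255.] 717 [ 0.526 -0.249  0.04 ]
binoculars 0.95 [295. 113. 352. 166.] 1308 [ 0.785 -0.02   0.042]
seed_jar 0.64 [300. 248. 325. 272.] 443 [0.408 0.009 0.099]
seed_jar 0.49 [356. 184. 428. 257.] 2741 [ 0.534 -0.242  0.009]
bird_feeder 0.57 [120. 186. 185. 236.] 2345 [0.556 0.491 0.102]
side [ 0.308 -1.248  0.952] [-0.46494631  0.8781391  -0.09785339  0.05586915] 456.4100016832318
stand 0.55 [272. 230. 362. 293.] 2755 [ 0.537 -0.256  0.011]
mat 0.93 [261. 157. 328. 195.] 1505 [0.553 0.267 0.004]
mug 0.77 [301. 187. 322. 222.] 764 [ 0.572 -0.027  0.063]
binoculars 0.88 [348. 187. 398. 224.] 1032 [ 0.787 -0.037  0.039]
seed_jar 0.82 [252. 193. 272. 223.] 679 [ 0.409 -0.017  0.066]
bird_feeder 0.77 [270. 105. 305. 156.] 1239 [0.559 0.476 0.081]
hummingbird_feeder 0.74 [330. 274. 384. 344.] 2417 [ 0.57  -0.545  0.104]
{'t': 0.95, 'joints': array([-1.47331524e+00,  3.80625129e-01,  1.29738157e+00, -1.59560425e-06,
        1.46362241e+00, -2.15284357e-01]), 'dq': array([ 0.00133439,  0.00022273, -0.0010736 , -0.00142937,  0.00030586,
        0.00089924]), 'joint_efforts': array([ 2.21532369e-03, -4.37798631e+01, -2.24729490e+01,  7.14593986e-02,
        3.12311423e-02, -1.05326231e-05]), 'ee_pos': array([ 0.16923439, -0.52330224,  0.25274112]), 'tcp_rot': array([-1.82413834e-05,  9.87797108e-01,  1.55746182e-01,  2.81090513e-07]), 'force': array([-0.78495431, -0.11567233,  0.49229817]), 'torque': array([ 0.03155194,  0.00412928, -0.05287882]), 'finger_gap': 0.0882932008563447}
0.014
```

View pics/top0.png

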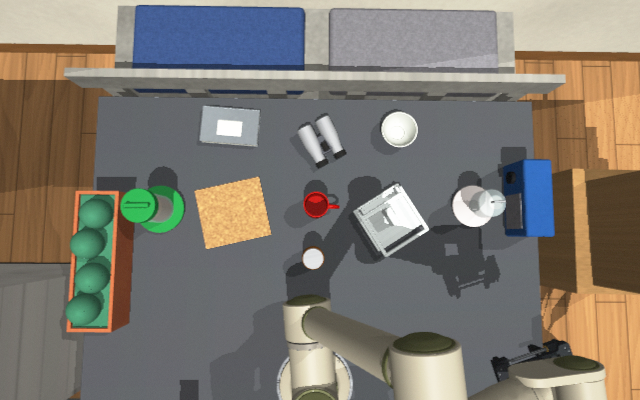

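View pics/side0.png

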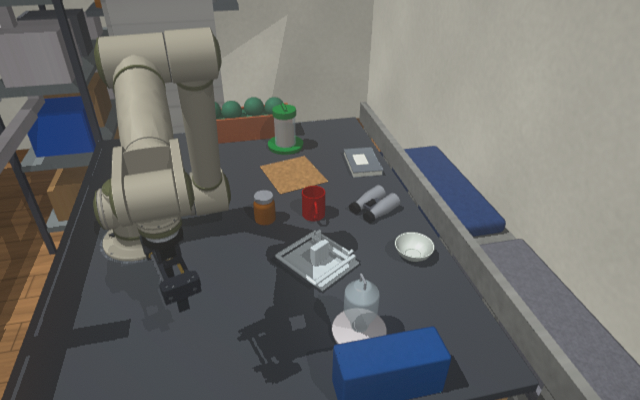

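```bash

python3 - <<'E'
from h import *
t=cv2.imread("pics/top0.png")[165:275,340:450]; s=cv2.imread("pics/side0.png")[215:305,260:375]
a=cv2.resize(t,(600,600),interpolation=cv2.INTER_CUBIC)[:, :];a=cv2.resize(a,(400,400))
b=cv2.resize(s,(400,313),interpolation=cv2.INTER_CUBIC); b=np.vstack([b,np.zeros((87,400,3),np.uint8)])
cv2.imwrite("pics/crop.png",np.hstack([a,b]))
c=np.load("top0.npz")["c"]
import glob
m=np.load("top_mat_0.63.npy"); q=c[m];q=q[abs(q[:,2]-.004)<.006]
r=cv2.minAreaRect(q[:,:2].astype(np.float32)); print("mat top",r)
cs=np.load("side0.npz")["c"]; q2=cs[np.load("side_mat_0.93.npy")];q2=q2[abs(q2[:,2]-.004)<.008]
print("mat side",cv2.minAreaRect(q2[:,:2].astype(np.float32)))
for n,cc in(("top",c),("side",cs)):
  near=(np.hypot(cc[...,0]-.534,cc[...,1]+.245)<.15)
  for lo,hi in((.004,.02),(.025,.056),(.062,.085),(.085,.2)):
    k=near&(cc[...,2]>lo)&(cc[...,2]<hi); q=cc[k]
    if len(q)>4: print(n,lo,hi,len(q),cv2.minAreaRect(q[:,:2].astype(np.float32)),np.round(q.mean(0),4))
E
```

```text
mat top ((0.5502363443374634, 0.2776463031768799), (0.2013407200574875, 0.22034350037574768), 12.993328094482422)
mat side ((0.5574849843978882, 0.2806941270828247), (0.20623236894607544, 0.23928073048591614), 12.990069389343262)
top 0.004 0.02 1744 ((0.5401721000671387, -0.24685224890708923), (0.29376259446144104, 0.28071993589401245), 65.20770263671875) [ 0.5311 -0.2477  0.0077]
top 0.025 0.056 895 ((0.529753565788269, -0.248671293258667), (0.18395176529884338, 0.17254091799259186), 32.49466323852539) [ 0.5309 -0.2467  0.0395]
top 0.062 0.085 138 ((0.5394079089164734, -0.24154898524284363), (0.05977329611778259, 0.023213880136609077), 31.445972442626953) [ 0.5395 -0.2413  0.0705]
side 0.004 0.02 1413 ((0.5326330661773682, -0.24325864017009735), (0.2695083022117615, 0.2756859362125397), 49.58354187011719) [ 0.5406 -0.2553  0.0086]
side 0.025 0.056 978 ((0.5332956910133362, -0.2509653568267822), (0.18675187230110168, 0.1755474954843521), 31.97018814086914) [ 0.5333 -0.2583  0.0396]
side 0.062 0.085 135 ((0.5435805916786194, -0.2440265566110611), (0.062063176184892654, 0.025981472805142403), 29.001310348510742) [ 0.5431 -0.2474  0.0702]
```

View pics/crop.png

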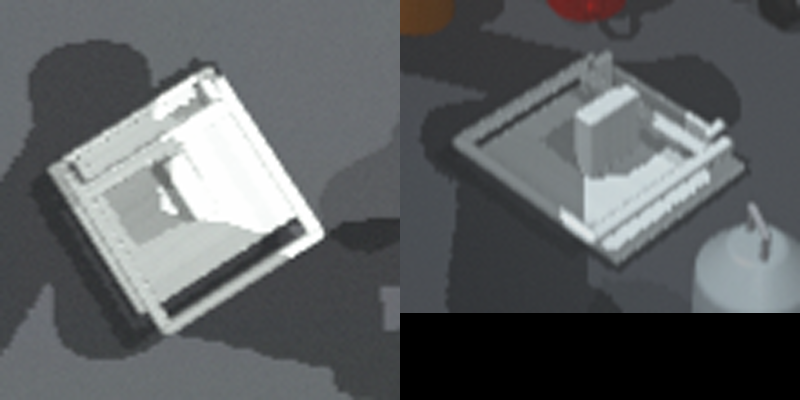

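```bash

python3 - <<'E'
from h import *
print(delta([.541,-.2425,.25],down(np.radians(31.5-90))))
E
```

```text
(array([14.671, -5.093,  0.092]), array([-0.   , -0.   , -2.716]))
```

Call:
play_rows --motion "1.2 -0.42 0 0 0 -0.5; 2.5 -0.87 0 0 0 -1; 3.8 -1.32 0.02 0 0 -1.5; 5.1 -1.77 0.04 0 0 -2; 6.4 -2.22 0.05 0 0 -2.7" --claw 88

```text
t: 1.37
ee_pos: [0.3326, -0.3995, 0.2513]
tcp_rot: [0.0, 0.962, 0.272, 0.0]
force: [-0.3, -1.1, -0.2]
finger_gap: 0.0881
```

```bash

python3 - <<'E'
from h import *
print(delta([.541,-.2425,.25],down(np.radians(31.5-90))),tcp()[0])
E
```

```text
(array([ 8.656, -0.83 ,  0.044]), array([ 0.002, -0.   ,  0.003])) [ 0.33262822 -0.39945799  0.25133228]
```

Call:
play_rows --motion "1.3 -0.12 0 0 0 0; 2.6 -0.25 0 0 0 0; 3.9 -0.37 0 0 0 0; 5.2 -0.5 0 0 0 0; 6.5 -0.62 0 0 0 0"

```text
t: 1.78
ee_pos: [0.4895, -0.2818, 0.2514]
tcp_rot: [0.0, 0.963, 0.271, 0.0]
force: [0.1, -1.0, 0.3]
finger_gap: 0.0882
```

Call:
play_rows --motion "1 -0.1 0 0 0 0; 1.85 -0.18 0.6 0 0 0; 1.85 -0.18 1.5 0 0 0; 1.85 -0.18 2.5 0 0 0; 1.85 -0.18 2.5 0 0 0"

```text
t: 2.2
ee_pos: [0.5312, -0.2481, 0.1711]
tcp_rot: [-0.004, 0.963, 0.271, -0.003]
force: [-0.3, -0.1, -0.2]
finger_gap: 0.0878
```

```bash

python3 - <<'E'
from h import *
print(delta([.541,-.2425,.053],down(np.radians(31.5-90))),tcp()[0])
for n in ("top","side"):
    p=optics.grab_frame(n); c=cloud(p)
    near=(np.hypot(c[...,0]-.541,c[...,1]+.2425)<.035)
    q=c[near&(c[...,2]>.055)&(c[...,2]<.085)]
    print(n,len(q),cv2.minAreaRect(q[:,:2].astype(np.float32)) if len(q)>4 else '')
    cv2.imwrite(f"pics/{n}1.png",p["frame"])
E
```

```text
(array([0.391, 0.047, 3.935]), array([-0.102,  0.043, -0.006])) [ 0.53117283 -0.24808684  0.17109671]
top 58 ((0.5541498064994812, -0.23339754343032837), (0.02684391289949417, 0.02215375006198883), 32.137332916259766)
side 170 ((0.5441877245903015, -0.24492637813091278), (0.06130577251315117, 0.024464964866638184), 32.13932418823242)
```

View pics/side1.png

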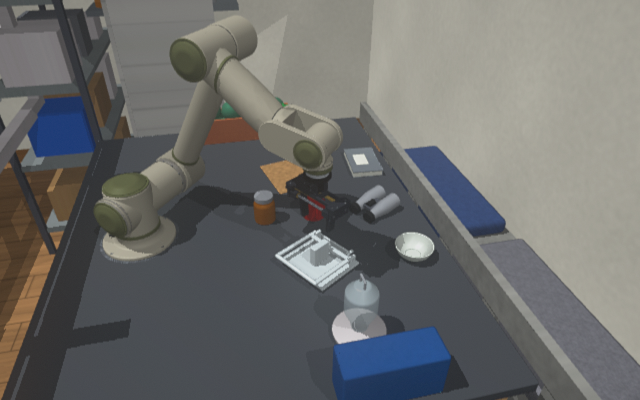

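Call:
play_rows --motion "0.2 0 0.3 0 0 0; 0.2 0.02 1 0 0 0; 0.2 0.02 1.8 0 0 0; 0.2 0.02 2.4 0 0 0; 0.2 0.02 2.4 0 0 0"

```text
t: 2.72
ee_pos: [0.5375, -0.2468, 0.1023]
tcp_rot: [-0.001, 0.963, 0.271, -0.001]
force: [0.5, 0.1, 0.9]
finger_gap: 0.088
```

```bash

python3 - <<'E'
from h import *
p=optics.grab_frame("side");p=optics.grab_frame("side")
print(delta([.541,-.2425,.053],down(np.radians(31.5-90))),tcp()[0],tcp()[2]["force"])
E
```

```text
(array([ 0.152, -0.108,  1.748]), array([ 0.017, -0.008, -0.02 ])) [ 0.53871825 -0.24759345  0.10545149] [0.08281901 0.02798822 0.29422707]
```

Call:
play_rows --motion "0.15 -0.1 0.5 0 0 0; 0.15 -0.1 1.1 0 0 0; 0.15 -0.1 1.6 0 0 0; 0.15 -0.1 1.75 0 0 0; 0.15 -0.1 1.75 0 0 0"

```text
t: 3.23
ee_pos: [0.5408, -0.2425, 0.0524]
tcp_rot: [0.0, 0.963, 0.271, 0.0]
force: [0.6, -1.6, -0.2]
finger_gap: 0.088
```

Call:
play_rows --motion "0 0 0 0 0 0; 0 0 0 0 0 0; 0 0 0 0 0 0; 0 0 0 0 0 0; 0 0 0 0 0 0" --claw 40 --grip_force 15

```text
t: 3.65
ee_pos: [0.5405, -0.2424, 0.0523]
tcp_rot: [0.0, 0.963, 0.271, 0.0]
force: [-0.2, -0.1, 0.3]
finger_gap: 0.0569
```

Call:
play_rows --motion "0 0 0 0 0 0; 0 0 0 0 0 0; 0 0 0 0 0 0; 0 0 0 0 0 0; 0 0 0 0 0 0" --claw 10 --grip_force 15

```text
t: 4.07
ee_pos: [0.5404, -0.2422, 0.0517]
tcp_rot: [-0.0, 0.963, 0.271, -0.0]
force: [-0.1, -0.6, 0.3]
finger_gap: 0.0238
```

Call:
play_rows --motion "0 0 0 0 0 0; 0 0 0 0 0 0; 0 0 0 0 0 0; 0 0 0 0 0 0; 0 0 0 0 0 0" --claw 10 --grip_force 45

```text
t: 4.48
ee_pos: [0.5405, -0.2423, 0.0517]
tcp_rot: [0.0, 0.963, 0.271, 0.0]
force: [0.4, -2.3, -0.0]
finger_gap: 0.0217
```

Call:
play_rows --motion "0 0 -0.2 0 0 0; 0 0 -0.6 0 0 0; 0 0 -1.2 0 0 0; 0 0 -1.9 0 0 0; 0 0 -2.6 0 0 0"

```text
t: 4.9
ee_pos: [0.5395, -0.2415, 0.1296]
tcp_rot: [-0.002, 0.963, 0.271, -0.001]
force: [-0.4, -0.2, -8.3]
finger_gap: 0.0217
```

Call:
play_rows --motion "0 0 -0.7 0 0 0; 0 0 -1.4 0 0 0; 0 0 -2.0 0 0 0; 0 0 -2.4 0 0 0; 0 0 -2.6 0 0 0"

```text
t: 5.32
ee_pos: [0.5402, -0.2419, 0.2088]
tcp_rot: [-0.0, 0.963, 0.271, 0.0]
force: [0.5, -0.6, -7.7]
finger_gap: 0.0218
```

```bash

python3 - <<'E'
from h import *
p=optics.grab_frame("side"); c=cloud(p); cv2.imwrite("pics/side2.png",p["frame"])
P,r,o=tcp(); print(P,o["force"],o["torque"],o["finger_gap"])
print(delta([.5502,.2776,.21],down(np.radians(13-90))))
E
```

```text
[ 0.54032699 -0.24207937  0.20909463] [-0.18036852 -0.76940638 -7.04223029] [ 0.02146433 -0.01751417 -0.03567858] 0.021571067484418668
(array([  9.31 , -14.612,  -0.035]), array([ 0.006, -0.006,  3.683]))
```

View pics/side2.png

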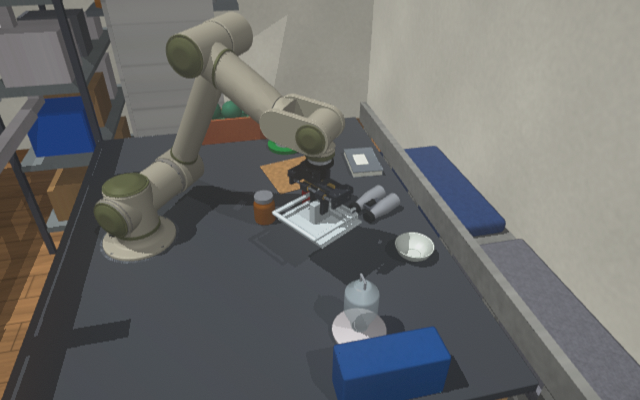

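Call:
play_rows --motion "0.2 -0.35 0 0 0 0; 0.6 -1 0 0 0 0; 1.2 -1.9 0 0 0 0; 1.8 -2.9 0 0 0 0; 2.5 -3.9 0 0 0 0"

```text
t: 5.78
ee_pos: [0.5421, -0.1014, 0.2061]
tcp_rot: [-0.001, 0.963, 0.27, -0.001]
force: [0.3, -0.2, -8.1]
finger_gap: 0.0214
```

Call:
play_rows --motion "0.6 -1 0 0 0 0; 1.2 -2 0 0 0 0; 1.8 -3 0 0 0 0; 2.5 -4 0 0 0 0; 3.1 -5 0 0 0 0"

```text
t: 6.2
ee_pos: [0.5434, 0.0756, 0.2064]
tcp_rot: [-0.001, 0.963, 0.271, -0.001]
force: [0.6, -0.5, -8.0]
finger_gap: 0.0215
```

```bash

python3 - <<'E'
from h import *
print(delta([.5502,.2776,.21],down(np.radians(13-90))),tcp()[0])
E
```

```text
(array([ 3.703, -5.628, -0.117]), array([-0.02 ,  0.029,  3.685])) [0.54342557 0.07561681 0.20636413]
```

Call:
play_rows --motion "0.6 -1 0 0 0 0.6; 1.2 -1.9 0 0 0 1.4; 1.8 -2.8 0 0 0 2.2; 2.4 -3.6 0 0 0 3; 2.8 -4.3 0 0 0 3.68"

```text
t: 6.62
ee_pos: [0.5478, 0.2297, 0.206]
tcp_rot: [-0.0, 0.994, 0.112, -0.002]
force: [-0.3, -0.3, -7.7]
finger_gap: 0.0217
```

```bash

python3 - <<'E'
from h import *
optics.grab_frame("top");optics.grab_frame("top")
print(delta([.5502,.2776,.21],down(np.radians(13-90))),tcp()[0])
E
```

```text
(array([ 0.451, -1.498, -0.136]), array([-0.019,  0.04 ,  0.034])) [0.54723835 0.23077493 0.20588629]
```

Move above the mat and partway down, then measure the stand against the mat.

Call:
play_rows --motion "0.2 -0.6 0 0 0 0; 0.4 -1.2 0.2 0 0 0; 0.45 -1.5 0.8 0 0 0; 0.45 -1.5 1.6 0 0 0; 0.45 -1.5 2.4 0 0 0"

```text
t: 7.13
ee_pos: [0.5509, 0.2742, 0.1338]
tcp_rot: [0.0, 0.993, 0.114, -0.001]
force: [-0.1, -1.1, -8.7]
finger_gap: 0.0213
```

Call:
play_rows --motion "0 0 0.7 0 0 0; 0 0 1 0 0 0; 0 0 1 0 0 0; 0 0 1 0 0 0; 0 0 1 0 0 0"

```text
t: 7.55
ee_pos: [0.5526, 0.274, 0.1071]
tcp_rot: [-0.0, 0.994, 0.113, 0.001]
force: [-0.7, -0.3, -8.0]
finger_gap: 0.0217
```

```bash

python3 - <<'E'
from h import *
P,r,o=tcp(); print(P,np.degrees(r.as_euler('xyz')),o["force"]); print(delta([.5502,.2776,.06],down(np.radians(13-90))))
for n in ("top","side"):
    p=optics.grab_frame(n); c=cloud(p); np.savez(n+"3.npz",c=c); cv2.imwrite(f"pics/{n}3.png",p["frame"])
    near=(np.hypot(c[...,0]-.55,c[...,1]-.2776)<.16)
    for l,h in((.025,.06),(.06,.095),(.095,.115)):
        q=c[near&(c[...,2]>l)&(c[...,2]<h)]; print(n,l,len(q),cv2.minAreaRect(q[:,:2].astype(np.float32)) if len(q)>4 else '')
t,s=[cv2.imread(f"pics/{n}3.png") for n in("top","side")]
cv2.imwrite("pics/crop3.png",np.hstack([cv2.resize(t[140:280,150:310],(400,350)),cv2.resize(s[110:230,220:357],(400,350))]))
E
```

```text
[0.55260056 0.27400616 0.10707322] [-1.79994828e+02 -1.26146811e-01  1.30218831e+01] [-0.69859629 -0.3322377  -7.96676466]
(array([-0.054, -0.135,  1.569]), array([-0.001, -0.025,  0.004]))
top 0.025 103 ((0.5519734025001526, 0.2672683894634247), (0.156586691737175, 0.1676148772239685), 13.551495552062988)
top 0.06 793 ((0.5405938625335693, 0.2693065404891968), (0.18379636108875275, 0.17744721472263336), 13.75735092163086)
top 0.095 192 ((0.5355745553970337, 0.2690742611885071), (0.1741543412208557, 0.17141073942184448), 14.188346862792969)
side 0.025 79 ((0.5543980598449707, 0.2712022066116333), (0.1565614491701126, 0.18213360011577606), 13.557552337646484)
side 0.06 839 ((0.5443832874298096, 0.26574110984802246), (0.18388620018959045, 0.1912190020084381), 14.528717041015625)
side 0.095 249 ((0.5391666889190674, 0.26507094502449036), (0.17633235454559326, 0.177520751953125), 14.689457893371582)
```

View pics/crop3.png

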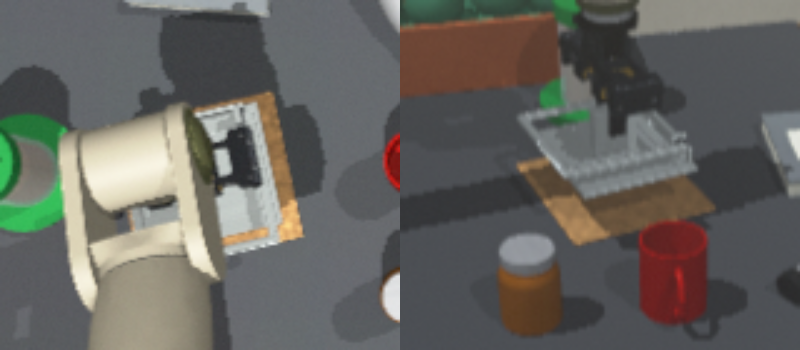

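Call:
play_rows --motion "-0.03 -0.15 0.3 0 0 0; -0.03 -0.15 0.7 0 0 0; -0.03 -0.15 1.1 0 0 0; -0.03 -0.15 1.4 0 0 0; -0.03 -0.15 1.4 0 0 0"

```text
t: 8.07
ee_pos: [0.5491, 0.2781, 0.0617]
tcp_rot: [0.0, 0.994, 0.113, -0.002]
force: [-0.9, 0.2, -7.9]
finger_gap: 0.022
```

```bash

python3 - <<'E'
from h import *
p=optics.grab_frame("top"); c=cloud(p)
near=(np.hypot(c[...,0]-.55,c[...,1]-.2776)<.16)
q=c[near&(c[...,2]>.037)&(c[...,2]<.07)]; print(len(q),cv2.minAreaRect(q[:,:2].astype(np.float32)))
P,r,o=tcp(); print(P,np.degrees(r.as_euler('xyz')),o["force"]); print(delta([.5507,.2785,.056],down(np.radians(13-90))))
E
```

```text
305 ((0.5360551476478577, 0.2747066020965576), (0.18242888152599335, 0.17234715819358826), 13.597702980041504)
[0.54963976 0.27816989 0.0628978 ] [1.79997307e+02 1.05623253e-01 1.30283133e+01] [-0.11896616  0.08049378 -8.03245807]
(array([ 0.037, -0.003,  0.23 ]), array([0.001, 0.021, 0.006]))
```

Call:
play_rows --motion "0.06 0 0.05 0 0 0; 0.06 0 0.1 0 0 0; 0.06 0 0.15 0 0 0; 0.06 0 0.17 0 0 0; 0.06 0 0.18 0 0 0"

```text
t: 8.53
ee_pos: [0.5519, 0.2785, 0.0585]
tcp_rot: [-0.0, 0.994, 0.113, 0.0]
force: [-0.2, 0.1, -8.3]
finger_gap: 0.0217
```

Call:
play_rows --motion "0 0 0.02 0 0 0; 0 0 0.03 0 0 0; 0 0 0.04 0 0 0; 0 0 0.05 0 0 0; 0 0 0.05 0 0 0"

```text
t: 8.95
ee_pos: [0.5518, 0.2785, 0.0568]
tcp_rot: [-0.0, 0.994, 0.113, -0.0]
force: [0.5, 0.3, -8.5]
finger_gap: 0.0215
```

Call:
play_rows --motion "0 0 0.02 0 0 0; 0 0 0.03 0 0 0; 0 0 0.04 0 0 0; 0 0 0.05 0 0 0; 0 0 0.05 0 0 0"

```text
t: 9.37
ee_pos: [0.5519, 0.2785, 0.0557]
tcp_rot: [-0.0, 0.994, 0.113, 0.0]
force: [-2.2, -1.5, -2.7]
finger_gap: 0.022
```

Call:
play_rows --motion "0 0 0.02 0 0 0; 0 0 0.02 0 0 0; 0 0 0.02 0 0 0"

```text
t: 9.62
ee_pos: [0.5519, 0.2785, 0.0557]
tcp_rot: [-0.0, 0.994, 0.113, 0.0]
force: [-3.9, -1.7, 3.9]
finger_gap: 0.0217
```

Call:
play_rows --motion "0 0 0 0 0 0; 0 0 0 0 0 0; 0 0 0 0 0 0; 0 0 0 0 0 0; 0 0 0 0 0 0" --claw 60

```text
t: 10.03
ee_pos: [0.5521, 0.2786, 0.0548]
tcp_rot: [-0.0, 0.994, 0.113, 0.0]
force: [-0.4, 0.8, -0.1]
finger_gap: 0.0528
```

Call:
play_rows --motion "0 0 -0.4 0 0 0; 0 0 -1.2 0 0 0; 0 0 -2.2 0 0 0; 0 0 -3.2 0 0 0; 0 0 -4.2 0 0 0"

```text
t: 10.45
ee_pos: [0.5517, 0.2785, 0.1821]
tcp_rot: [-0.0, 0.994, 0.113, -0.0]
force: [0.4, -0.4, 0.5]
finger_gap: 0.0602
```

Call:
play_rows --motion "-1 0 0 0 0 0; -2 0 0 0 0 0; -3 0 0 0 0 0; -4 0 0 0 0 0; -5 0 0 0 0 0"

```text
t: 10.87
ee_pos: [0.4043, 0.2444, 0.1808]
tcp_rot: [-0.0, 0.994, 0.113, 0.0]
force: [0.0, -0.1, -0.1]
finger_gap: 0.0602
```

```bash

python3 - <<'E'
from h import *
for n in ("top","side"):
    p=optics.grab_frame(n); c=cloud(p); np.savez(n+"4.npz",c=c); cv2.imwrite(f"pics/{n}4.png",p["frame"])
    near=(np.hypot(c[...,0]-.55,c[...,1]-.2776)<.14)
    for l,h in((-.003,.0075),(.009,.018),(.03,.057),(.067,.09)):
        q=c[near&(c[...,2]>l)&(c[...,2]<h)]; print(n,l,len(q),cv2.minAreaRect(q[:,:2].astype(np.float32)) if len(q)>4 else '')
    for l in("mat","stand"):
        for r in optics.regions_of(p,l)[:1]:
            m=r["mask"]; q=c[m]; 
            if l=="mat": q=q[abs(q[:,2]-.004)<.006]
            else: q=q[abs(q[:,2]-.03)<.03]
            print(l,r["p"],len(q),cv2.minAreaRect(q[:,:2].astype(np.float32)))
t,s=[cv2.imread(f"pics/{n}4.png") for n in("top","side")]
cv2.imwrite("pics/crop4.png",np.hstack([cv2.resize(t[150:270,170:307],(400,350)),cv2.resize(s[110:230,220:357],(400,350))]))
P,r,o=tcp(); print(P,o["force"])
E
```

```text
top -0.003 2089 ((0.5566958785057068, 0.2784934341907501), (0.2618379592895508, 0.2774982452392578), 0.2275780290365219)
top 0.009 1461 ((0.5479224920272827, 0.2768564522266388), (0.1751817762851715, 0.2162243127822876), 13.45604133605957)
top 0.03 859 ((0.5389437079429626, 0.2757912278175354), (0.18349921703338623, 0.1733977049589157), 13.72863483428955)
top 0.067 140 ((0.5506075024604797, 0.27760568261146545), (0.05950457230210304, 0.022725023329257965), 13.532010078430176)
mat 0.82 916 ((0.5513086318969727, 0.27848127484321594), (0.1986381858587265, 0.22179695963859558), 12.903693199157715)
side -0.003 801 ((0.54867023229599, 0.27992764115333557), (0.2779006361961365, 0.26716408133506775), 21.450523376464844)
side 0.009 499 ((0.561233401298523, 0.2682599127292633), (0.1678367555141449, 0.19138410687446594), 8.28962230682373)
side 0.03 506 ((0.5432175397872925, 0.2732834815979004), (0.18293380737304688, 0.18132968246936798), 13.58565902709961)
side 0.067 69 ((0.5555092692375183, 0.2747534215450287), (0.059826478362083435, 0.027832970023155212), 9.569701194763184)
mat 0.89 342 ((0.5568357706069946, 0.2688360810279846), (0.20084407925605774, 0.2173081636428833), 12.986572265625)
stand 0.88 1199 ((0.5505281090736389, 0.29489871859550476), (0.20757170021533966, 0.23030737042427063), 11.717792510986328)
[0.40688224 0.24494305 0.18093698] [-0.19450313 -0.79852171 -0.04875241]
```

View pics/crop4.png

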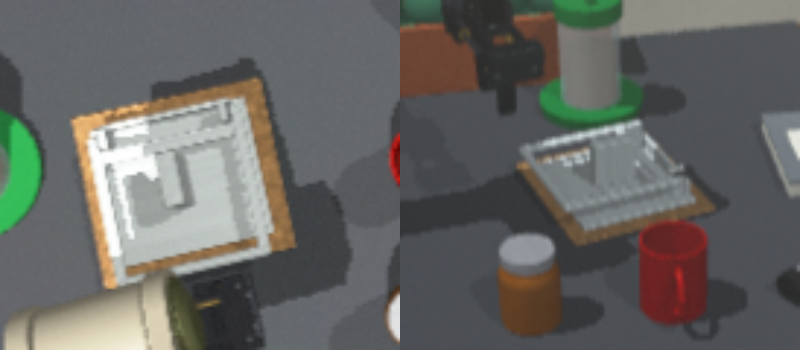

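```bash
cat >> h.py <<'E'
C=np.array([.5508,.2778]); Y=np.radians(13.2)
def sf(c):
    d=c[...,:2]-C; return np.stack([d[...,0]*np.cos(Y)+d[...,1]*np.sin(Y),-d[...,0]*np.sin(Y)+d[...,1]*np.cos(Y),c[...,2]-.004],-1)
def w(x,y,z): return np.array([C[0]+x*np.cos(Y)-y*np.sin(Y),C[1]+x*np.sin(Y)+y*np.cos(Y),z+.004])
E
python3 - <<'E'
from h import *
for n in("top","side"):
    s=sf(np.load(n+"4.npz")["c"]).reshape(-1,3)
    k=(abs(s[:,1])<.088)&(s[:,2]>.028)&(s[:,2]<.08)
    for x in (-.11,-.104,-.098,-.092,-.086): 
        q=s[k&(abs(s[:,0]-x)<.003)]; print(n,x,len(q),np.round(np.median(q,0),4) if len(q) else'')
    k&=abs(abs(s[:,1])-.08)<.006
    q=s[k&(s[:,0]<.04)]; print("rail fit",np.polyfit(q[:,0],q[:,2],1),len(q), q[:,0].min())
b=w(-.098,0,.036); print("bar",b)
print(delta([*b[:2],.18],down(Y)),delta([*b[:2],.18],down(Y+np.pi)),tcp()[2]["joints"])
E
```

```text
top -0.11 0 
top -0.104 24 [-0.1022 -0.0261  0.04  ]
top -0.098 77 [-0.0977 -0.0239  0.0425]
top -0.092 55 [-0.0931 -0.0169  0.0419]
top -0.086 14 [-0.086  -0.0003  0.0408]
rail fit [-0.01433758  0.03954012] 331 -0.562787755764771
side -0.11 0 
side -0.104 0 
side -0.098 44 [-0.0973 -0.003   0.0405]
side -0.092 36 [-0.0919 -0.0107  0.0427]
side -0.086 6 [-0.0874 -0.0324  0.0408]
rail fit [-0.01259309  0.0381335 ] 109 -0.0982236464333695
bar [0.45538927 0.25542161 0.04      ]
(array([1.654, 0.024, 0.033]), array([ 1.1000e-02, -1.2000e-02, -1.8039e+01])) (array([1.654, 0.024, 0.033]), array([-1.2000e-02, -1.1000e-02,  1.7961e+01])) [2.91878083e-01 3.21749084e-01 1.61816023e+00 1.04239875e-05
 1.20041633e+00 1.63564983e+00]
```

Call:
play_rows --motion "0 0 0 0 0 -1.4; 0 0 0 0 0 -2.8; 0 0 0 0 0 -4.2; 0 0 0 0 0 -5.6; 0 0 0 0 0 -7" --claw 50

```text
t: 11.58
ee_pos: [0.4069, 0.2449, 0.1805]
tcp_rot: [0.0, 0.912, 0.409, 0.0]
force: [0.0, -0.2, 0.8]
finger_gap: 0.0499
```

Call:
play_rows --motion "0 0 0 0 0 -1.4; 0 0 0 0 0 -2.8; 0 0 0 0 0 -4.2; 0 0 0 0 0 -5.6; 0 0 0 0 0 -7"

```text
t: 12.0
ee_pos: [0.4069, 0.2449, 0.1805]
tcp_rot: [0.0, 0.747, 0.665, 0.0]
force: [1.4, 0.1, 0.1]
finger_gap: 0.0498
```

Call:
play_rows --motion "0 0 0 0 0 -1.4; 0 0 0 0 0 -2.8; 0 0 0 0 0 -4.04; 0 0 0 0 0 -4.04; 0 0 0 0 0 -4.04"

```text
t: 12.42
ee_pos: [0.4065, 0.2448, 0.1805]
tcp_rot: [0.0, 0.622, 0.783, 0.0]
force: [-0.0, 0.7, -0.9]
finger_gap: 0.05
```

```bash
python3 - <<'E'
from h import *
b=w(-.097,0,.036); P,r,o=tcp(); print(b,P,delta([*b[:2],.11],down(Y)))
E
```

```text
[0.45636285 0.25564997 0.04      ] [0.40650808 0.24482796 0.18054973] (array([-0.023,  1.7  ,  2.352]), array([ 0.001,  0.   , -0.036]))
```

Call:
play_rows --motion "0 0.6 0 0 0 0; 0 1.2 0.4 0 0 0; -0.02 1.7 1.2 0 0 0; -0.02 1.7 2 0 0 0; -0.02 1.7 2.35 0 0 0"

```text
t: 12.83
ee_pos: [0.4556, 0.2556, 0.1073]
tcp_rot: [-0.001, 0.623, 0.782, -0.001]
force: [-0.9, -0.6, 0.4]
finger_gap: 0.0498
```

Call:
play_rows --motion "0 0 0 0 0 0; 0 0 0 0 0 0; 0 0 0 0 0 0"

```text
t: 13.08
ee_pos: [0.4561, 0.256, 0.1111]
tcp_rot: [0.0, 0.622, 0.783, 0.001]
force: [-0.6, 0.6, 0.4]
finger_gap: 0.0499
```

```bash
python3 - <<'E'
from h import *
p=optics.grab_frame("top"); s=sf(cloud(p)).reshape(-1,3)
k=(s[:,2]>.067)&(s[:,2]<.082)&(np.hypot(s[:,0],s[:,1])<.05); q=s[k]; print(len(q),q.mean(0) if len(q) else '')
b=w(-.097,0,.036); P,r,o=tcp(); print(P,sf(P),delta([*b[:2],.035],down(Y)),o["finger_gap"])
p=optics.grab_frame("side"); cv2.imwrite("pics/c5.png",cv2.resize(p["frame"][110:230,220:357],(685,600)))
E
```

```text
50 [ 0.0152461  -0.00104588  0.07101602]
[0.45610118 0.25599681 0.11131844] [-0.09717555  0.00039744  0.10731844] (array([-1.400e-02,  1.000e-03,  2.544e+00]), array([ 0.024, -0.002, -0.008])) 0.049918941292476635
```

View pics/c5.png

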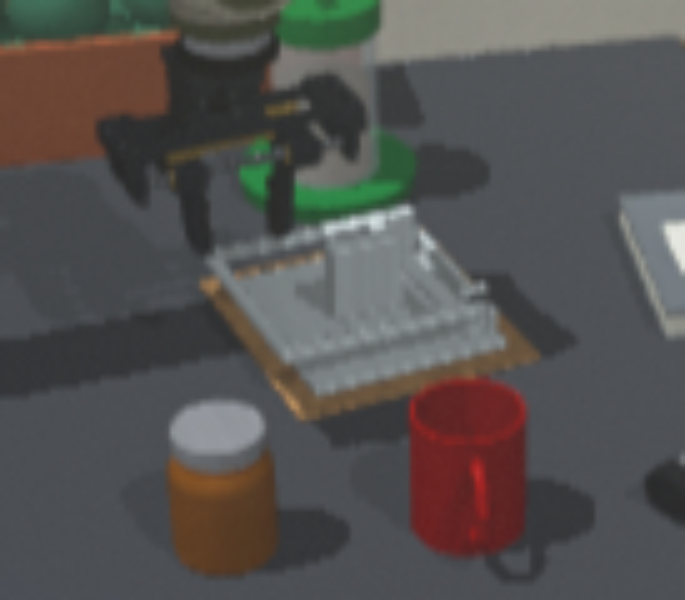

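Call:
play_rows --motion "0 0 0.4 0 0 0; 0 0 1 0 0 0; 0 0 1.6 0 0 0; 0 0 2.2 0 0 0; 0 0 2.5 0 0 0"

```text
t: 13.6
ee_pos: [0.4552, 0.2557, 0.0344]
tcp_rot: [-0.0, 0.621, 0.784, -0.0]
force: [1.1, -0.3, 0.5]
finger_gap: 0.05
```

Call:
play_rows --motion "0 0 0 0 0 0; 0 0 0 0 0 0; 0 0 0 0 0 0; 0 0 0 0 0 0; 0 0 0 0 0 0" --claw 18 --grip_force 5

```text
t: 14.02
ee_pos: [0.4559, 0.2559, 0.0361]
tcp_rot: [0.0, 0.621, 0.784, 0.001]
force: [0.0, 0.1, -0.6]
finger_gap: 0.0191
```

Call:
play_rows --motion "0 0 0 0 0 0; 0 0 0 0 0 0; 0 0 0 0 0 0" --claw 14 --grip_force 5

```text
t: 14.27
ee_pos: [0.4565, 0.2561, 0.0358]
tcp_rot: [0.001, 0.621, 0.784, 0.001]
force: [4.4, 1.8, 1.1]
finger_gap: 0.0139
```

Call:
play_rows --motion "0 0.03 0 0 0 0; 0 0.05 0 0 0 0; 0 0.05 0 0 0 0; 0 0.05 0 0 0 0"

```text
t: 14.6
ee_pos: [0.4565, 0.256, 0.035]
tcp_rot: [-0.0, 0.621, 0.784, -0.0]
force: [-1.0, -0.2, 0.3]
finger_gap: 0.0139
```

Call:
play_rows --motion "0 0 0 0 0 0; 0 0 0 0 0 0; 0 0 0 0 0 0; 0 0 0 0 0 0; 0 0 0 0 0 0" --claw 4 --grip_force 12

```text
t: 15.02
ee_pos: [0.4571, 0.2562, 0.0352]
tcp_rot: [0.0, 0.621, 0.784, 0.0]
force: [2.0, 0.9, -1.7]
finger_gap: 0.0107
```

```bash
python3 - <<'E'
from h import *
P,r,o=tcp(); print(P,sf(P),o["force"],o["finger_gap"])
for a in np.radians(range(0,66,4)): print(round(np.degrees(a)),np.round([(160-160*np.cos(a))/30,-160*np.sin(a)/30],3))
E
```

```text
[0.4571209  0.25619366 0.03522012] [-0.09613782  0.00035623  0.03122012] [ 2.01186958  0.85636081 -1.70413061] 0.01074076629384254
0 [ 0. -0.]
4 [ 0.013 -0.372]
8 [ 0.052 -0.742]
12 [ 0.117 -1.109]
16 [ 0.207 -1.47 ]
20 [ 0.322 -1.824]
24 [ 0.461 -2.169]
28 [ 0.624 -2.504]
32 [ 0.81  -2.826]
36 [ 1.019 -3.135]
40 [ 1.248 -3.428]
44 [ 1.497 -3.705]
48 [ 1.765 -3.963]
52 [ 2.05  -4.203]
56 [ 2.351 -4.422]
60 [ 2.667 -4.619]
64 [ 2.995 -4.794]
```

Call:
play_rows --motion "0 0.003 -0.19 0 0 0; 0 0.013 -0.37 0 0 0; 0 0.03 -0.56 0 0 0; 0 0.052 -0.74 0 0 0; 0 0.082 -0.93 0 0 0"

```text
t: 15.43
ee_pos: [0.4595, 0.2568, 0.0639]
tcp_rot: [0.0, 0.621, 0.784, 0.0]
force: [3.5, 0.6, -3.3]
finger_gap: 0.0108
```

```bash
python3 - <<'E'
from h import *
P,r,o=tcp(); print(P,sf(P),o["force"],o["finger_gap"])
p=optics.grab_frame("side"); s=sf(cloud(p)).reshape(-1,3)
q=s[(abs(abs(s[:,1])-.08)<.008)&(s[:,0]<.045)&(s[:,0]>-.09)&(s[:,2]>.03)&(s[:,2]<.2)]
print(len(q),np.degrees(np.arctan(np.polyfit(q[:,0],q[:,2],1)[0])))
q=s[(s[:,2]>.067)&(s[:,2]<.078)&(abs(s[:,1])<.02)&(abs(s[:,0])<.05)]; print(len(q),q.mean(0))
P,r,o=tcp(); print(P,sf(P),o["force"])
E
```

```text
[0.45947403 0.25676905 0.06390215] [-0.09371547  0.00037907  0.05990215] [ 3.49330153  0.63611142 -3.33438714] 0.010847922036778623
99 -10.913911368383047
55 [ 0.00209579 -0.00591779  0.07097015]
[0.45969189 0.25682039 0.06475405] [-0.09349165  0.00037931  0.06075405] [1.86313245 0.16734339 1.23118681]
```

Call:
play_rows --motion "0 0.07 -0.27 0 0 0; 0 0.15 -0.54 0 0 0; 0 0.24 -0.81 0 0 0; 0 0.34 -1.07 0 0 0; 0 0.45 -1.33 0 0 0"

```text
t: 15.9
ee_pos: [0.473, 0.2599, 0.104]
tcp_rot: [0.0, 0.621, 0.784, 0.0]
force: [1.3, -0.5, -4.2]
finger_gap: 0.0098
```

Call:
play_rows --motion "0 0.12 -0.25 0 0 0; 0 0.26 -0.49 0 0 0; 0 0.41 -0.73 0 0 0; 0 0.57 -0.96 0 0 0; 0 0.75 -1.17 0 0 0"

```text
t: 16.32
ee_pos: [0.4947, 0.265, 0.1387]
tcp_rot: [-0.0, 0.621, 0.784, -0.0]
force: [2.6, 1.2, -5.7]
finger_gap: 0.0093
```

```bash
cat >> h.py <<'E'
def check(n="side"):
    p=optics.grab_frame(n); s=sf(cloud(p)).reshape(-1,3)
    for sg in (-1,1):
        q=s[(abs(sg*s[:,1]-.08)<.009)&(s[:,0]<.035)&(s[:,0]>-.1)&(s[:,2]>.05)&(s[:,2]<.2)]
        if len(q)>8:
            (vx,vz,x0,z0)=cv2.fitLine(q[:,[0,2]].astype(np.float32),cv2.DIST_HUBER,0,.01,.01).ravel()
            print(n,sg,len(q),"rail deg",np.degrees(np.arctan2(vz,-vx))%180,"mean",q.mean(0),"hinge-based",np.degrees(np.arctan2(q[:,2].mean()-.036,.062-q[:,0].mean())))
    q=s[(s[:,2]>.067)&(s[:,2]<.078)&(abs(s[:,1])<.02)&(abs(s[:,0])<.05)]; print("fin",len(q),q.mean(0) if len(q) else '')
    P,r,o=tcp(); g=sf(P)+[0,0,.005]; print("TCP",np.round(P,4),"grasp sf",np.round(g,4),"ang",np.degrees(np.arctan2(g[2]-.036,.062-g[0])),"rad",np.hypot(g[2]-.036,.062-g[0]),o["force"])
    return p
E
python3 -c "
from h import *
check();check('top')"
```

```text
side -1 60 rail deg 43.31598 mean [-0.01634541 -0.08401854  0.11003214] hinge-based 43.37859449568996
side 1 23 rail deg 45.155838 mean [0.00876994 0.07476691 0.08601641] hinge-based 43.217183699002156
fin 41 [-0.00513724 -0.00535477  0.07112443]
TCP [0.4959 0.2653 0.1398] grasp sf [-0.0563  0.0004  0.1408] ang 41.55211052342327 rad 0.1580425747901606 [-0.7440476   0.31589143  0.76483059]
top -1 128 rail deg 43.577576 mean [-0.0183297  -0.08049246  0.11282803] hinge-based 43.72359167312966
top 1 12 rail deg 50.608917 mean [0.02702926 0.07984887 0.06933731] hinge-based 43.63016896217513
fin 25 [ 0.01239028 -0.00730865  0.07038312]
TCP [0.4954 0.2652 0.1393] grasp sf [-0.0568  0.0003  0.1403] ang 41.28987916069319 rad 0.15807776622598202 [0.49345407 0.19093215 0.37650939]
```

Call:
play_rows --motion "0 0.23 -0.24 0 0 0; 0 0.47 -0.47 0 0 0; 0 0.72 -0.68 0 0 0; 0 0.94 -0.84 0 0 0; 0 1.17 -1 0 0 0"

```text
t: 16.83
ee_pos: [0.5282, 0.2729, 0.1675]
tcp_rot: [-0.001, 0.621, 0.784, -0.001]
force: [1.0, 0.8, -6.3]
finger_gap: 0.0086
```

```bash
python3 -c "
from h import *
check();check('top')"
```

```text
side -1 54 rail deg 60.20272 mean [ 0.00150031 -0.08434466  0.13529903] hinge-based 58.64739933885411
side 1 10 rail deg 59.37526 mean [0.02256361 0.07445504 0.09389417] hinge-based 55.73806466608675
fin 54 [-0.00414363 -0.00655169  0.07131508]
TCP [0.5295 0.2731 0.1683] grasp sf [-0.0218  0.0003  0.1693] ang 57.84145152191414 rad 0.15744647490235536 [ 2.25051014  0.97351532 -4.26865512]
top -1 85 rail deg 61.593025 mean [-0.00189209 -0.08076816  0.14188891] hinge-based 58.893726565144185
fin 26 [-0.0154326  -0.00875697  0.07065346]
TCP [0.5291 0.273  0.168 ] grasp sf [-0.0222  0.0003  0.169 ] ang 57.67098776667671 rad 0.1574480848683639 [ 2.59597108 -0.75063411 -2.58654309]
```

Call:
play_rows --motion "0 0.04 -0.02 0 0 0; 0 0.08 -0.05 0 0 0; 0 0.1 -0.06 0 0 0; 0 0.1 -0.06 0 0 0; 0 0.1 -0.06 0 0 0"

```text
t: 17.35
ee_pos: [0.5312, 0.2736, 0.1696]
tcp_rot: [-0.0, 0.621, 0.784, -0.0]
force: [0.5, -0.7, -6.5]
finger_gap: 0.0092
```

Call:
play_rows --motion "0 0 0 0 0 0; 0 0 0 0 0 0; 0 0 0 0 0 0; 0 0 0 0 0 0; 0 0 0 0 0 0" --claw 30

```text
t: 17.77
ee_pos: [0.5316, 0.2737, 0.1703]
tcp_rot: [0.0, 0.621, 0.784, 0.0]
force: [0.6, 0.4, -0.2]
finger_gap: 0.0301
```

Call:
play_rows --motion "0 0 -0.3 0 0 0; 0 0 -0.8 0 0 0; 0 0 -1.5 0 0 0; 0 0 -2.3 0 0 0; 0 0 -2.8 0 0 0"

```text
t: 18.18
ee_pos: [0.5318, 0.2738, 0.2571]
tcp_rot: [0.001, 0.621, 0.784, 0.001]
force: [-0.5, 0.9, 0.0]
finger_gap: 0.0297
```

Call:
play_rows --motion "0 -1 0 0 0 0; 0 -2 0 0 0 0; 0 -3.2 0 0 0 0; 0 -4.4 0 0 0 0; 0 -5.5 0 0 0 0"

```text
t: 18.6
ee_pos: [0.369, 0.2355, 0.2545]
tcp_rot: [0.0, 0.621, 0.784, 0.0]
force: [0.3, -1.0, -0.2]
finger_gap: 0.0302
```

```bash
python3 - <<'E'
from h import *
ps=[check(),check('top')]
for p in ps:
    s=sf(cloud(p)).reshape(-1,3)
    q=s[(abs(s[:,1])<.06)&(abs(s[:,0]+.018)<.035)&(s[:,2]>.15)&(s[:,2]<.2)]
    print("bar",len(q),q.mean(0),q.min(0),q.max(0))
a,b=[p["frame"] for p in ps]
cv2.imwrite("pics/c6.png",np.hstack([cv2.resize(b[150:270,170:307],(400,350)),cv2.resize(a[90:230,200:360],(400,350))]))
E
```

```text
side -1 54 rail deg 62.497505 mean [ 0.00250509 -0.08484274  0.13892007] hinge-based 59.96912101242113
side 1 21 rail deg 60.85225 mean [0.01441978 0.07407122 0.11512159] hinge-based 58.97916282438802
fin 55 [-0.00547101 -0.00489987  0.07061041]
TCP [0.3638 0.2347 0.2545] grasp sf [-0.1919  0.0007  0.2555] ang 40.84862193120115 rad 0.3356310064925345 [-3.50698693  0.65584307  0.30035868]
top -1 81 rail deg 61.60209 mean [-0.0001714  -0.08063065  0.14123107] hinge-based 59.425046864798276
top 1 88 rail deg 62.34191 mean [0.0019181  0.07773435 0.13653025] hinge-based 59.13534879064829
fin 101 [-0.00934464 -0.00100654  0.07083147]
TCP [0.367  0.2353 0.2551] grasp sf [-0.1886  0.0006  0.2561] ang 41.28727202286112 rad 0.33350959640288413 [ 0.07893368 -0.49946194  0.38725775]
bar 58 [-0.01969456  0.00410903  0.18060575] [-0.02544589 -0.05383814  0.17220167] [-0.01209825  0.05877671  0.18615767]
bar 176 [-0.022338    0.00067391  0.18173453] [-0.02800669 -0.05920755  0.17262775] [-0.0158671   0.05946141  0.18808811]
```

View pics/c6.png

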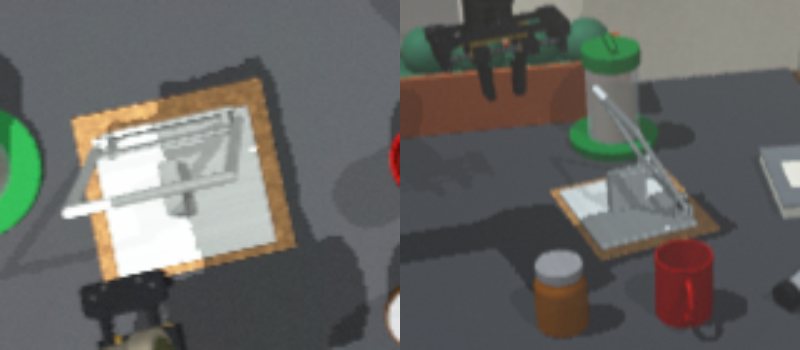

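```bash
python3 - <<'E'
from h import *
for i in range(2):
    p=optics.grab_frame("top"); c=cloud(p); s=sf(c); 
    near=(abs(s[...,0])<.125)&(abs(s[...,1])<.135)
    m=(near&(s[...,2]>.0045)&(s[...,2]<.013)).astype(np.uint8); m=cv2.morphologyEx(m,cv2.MORPH_OPEN,np.ones((3,3)))
    q=s[m>0]; print("base",len(q),cv2.minAreaRect(q[:,:2].astype(np.float32)),np.percentile(q,[1,50,99],axis=0).round(4).tolist())
    for r in optics.regions_of(p,"mat")[:1]:
        q=s[r["mask"]];q=q[abs(q[:,2])<.006]; print("mat",len(q),cv2.minAreaRect(q[:,:2].astype(np.float32)))
    q=s[near&(s[...,2]>.068)&(s[...,2]<.074)&(abs(s[...,1])<.016)&(abs(s[...,0])<.04)]; print("fin",len(q),cv2.minAreaRect(q[:,:2].astype(np.float32)))
    q=s[near&(s[...,0]>.045)&(s[...,2]>.043)&(s[...,2]<.052)]; print("posts",len(q),q[q[:,1]>0].mean(0),q[q[:,1]<0].mean(0))
E
```

```text
base 1175 ((-0.012494027614593506, -0.0009163692593574524), (0.17970937490463257, 0.15411433577537537), 89.97489929199219) [[-0.0877, -0.0877, 0.0046], [-0.0354, -0.0123, 0.0078], [0.0621, 0.0855, 0.0124]]
mat 1066 ((0.0006620883941650391, -0.00011345744132995605), (0.22237740457057953, 0.20009666681289673), 89.3180923461914)
fin 86 ((-0.009857743978500366, -0.0005617905408143997), (0.058304350823163986, 0.021791445091366768), 0.4527193605899811)
posts 56 [0.05176594 0.06224802 0.04796066] [ 0.05247551 -0.06053211  0.04760431]
base 986 ((-0.008426696062088013, -0.0007619187235832214), (0.1791192591190338, 0.15611505508422852), 89.36557006835938) [[-0.083, -0.088, 0.0046], [-0.0314, -0.0056, 0.0076], [0.0636, 0.0869, 0.0122]]
mat 1070 ((0.0009972229599952698, 1.3679265975952148e-05), (0.22130723297595978, 0.20177367329597473), 89.7036361694336)
fin 89 ((-0.010068269446492195, -0.0006444072350859642), (0.022184569388628006, 0.05903736129403114), 88.60749053955078)
posts 54 [0.05230274 0.05881144 0.04694519] [ 0.05216695 -0.0635953   0.04723949]
```

Call:
play_rows --motion "0 0 0 0 0 0; 0 0 0 0 0 0; 0 0 0 0 0 0; 0 0 0 0 0 0; 0 0 0 0 0 0"

```text
t: 19.32
ee_pos: [0.3711, 0.2359, 0.2538]
tcp_rot: [-0.0, 0.621, 0.784, -0.0]
force: [0.5, -0.6, 0.6]
finger_gap: 0.0301
```

Call:
play_rows --motion "0 0 0 0 0 1.4; 0 0 0 0 0 2.8; 0 0 0 0 0 4.2; 0 0 0 0 0 5.6; 0 0 0 0 0 7" --claw 88

```text
t: 19.73
ee_pos: [0.3709, 0.2359, 0.2539]
tcp_rot: [0.0, 0.83, 0.558, -0.0]
force: [-0.1, -0.5, 0.2]
finger_gap: 0.0613
```

Call:
play_rows --motion "0 0 0 0 0 1.4; 0 0 0 0 0 2.8; 0 0 0 0 0 4.2; 0 0 0 0 0 5.6; 0 0 0 0 0 7"

```text
t: 20.15
ee_pos: [0.3709, 0.2359, 0.2539]
tcp_rot: [0.0, 0.959, 0.283, -0.0]
force: [0.1, 0.2, -0.6]
finger_gap: 0.0879
```

Call:
play_rows --motion "0 0 0 0 0 1.4; 0 0 0 0 0 2.8; 0 0 0 0 0 4; 0 0 0 0 0 4; 0 0 0 0 0 4"

```text
t: 20.57
ee_pos: [0.3709, 0.2359, 0.2539]
tcp_rot: [0.0, 0.993, 0.117, -0.0]
force: [0.4, 0.1, 0.4]
finger_gap: 0.0879
```

```bash
python3 - <<'E'
from h import *
optics.grab_frame("top")
b=w(-.125,0,0); P,r,o=tcp(); print(P,sf(P),delta([*b[:2],.06],down(Y-np.pi/2)),o["joints"])
E
```

```text
[0.37088457 0.23594556 0.25393099] [-0.18471936  0.00033525  0.24993099] (array([1.991, 0.019, 6.464]), array([-0.   ,  0.001,  0.043])) [2.95980753e-01 1.85146904e-01 1.57754988e+00 2.99034656e-05
 1.37895416e+00 1.63259942e+00]
```

Call:
play_rows --motion "0 0 1.2 0 0 0.04; 0.3 0 2.5 0 0 0.04; 0.8 0 3.8 0 0 0.04; 1.4 0.02 5.1 0 0 0.04; 2 0.02 6.3 0 0 0.04"

```text
t: 21.03
ee_pos: [0.4298, 0.2491, 0.0633]
tcp_rot: [-0.0, 0.993, 0.115, 0.0]
force: [0.5, 0.6, -0.0]
finger_gap: 0.0877
```

Call:
play_rows --motion "0 0 0.2 0 0 0; 0 0 0.2 0 0 0; 0 0 0.2 0 0 0; 0 0 0.2 0 0 0"

```text
t: 21.37
ee_pos: [0.4295, 0.2493, 0.061]
tcp_rot: [-0.0, 0.993, 0.114, 0.002]
force: [0.4, 0.3, -0.0]
finger_gap: 0.0876
```

```bash
python3 - <<'E'
from h import *
b=w(-.120,0,0); P,r,o=tcp(); print(P,sf(P),delta([*b[:2],.0215],down(Y-np.pi/2)),o["force"])
p=optics.grab_frame("top");s=sf(cloud(p)).reshape(-1,3); q=s[(abs(s[:,1])<.02)&(s[:,0]<-.04)&(s[:,0]>-.09)];print(np.percentile(q[:,2],[10,50,90]))
E
```

```text
[0.42949025 0.24929937 0.06104373] [-1.24612760e-01 -4.64236623e-05  5.70437292e-02] (array([ 0.15 , -0.002,  1.319]), array([-0.002, -0.035, -0.023])) [ 0.44300787  0.34524828 -0.02580867]
[0.00508407 0.00799666 0.3077477 ]
```

Call:
play_rows --motion "0 0 0.4 0 0 0; 0 0 0.8 0 0 0; 0 0 1.1 0 0 0; 0 0 1.27 0 0 0; 0 0 1.27 0 0 0"

```text
t: 21.83
ee_pos: [0.4292, 0.249, 0.0209]
tcp_rot: [0.0, 0.994, 0.114, -0.0]
force: [0.1, 0.4, -0.7]
finger_gap: 0.0879
```

Call:
play_rows --motion "0.05 0 0 0 0 0; 0.1 0 0 0 0 0; 0.15 0 0 0 0 0; 0.2 0 0 0 0 0; 0.25 0 0 0 0 0"

```text
t: 22.25
ee_pos: [0.4371, 0.2508, 0.0211]
tcp_rot: [-0.0, 0.994, 0.113, 0.0]
force: [-0.5, 0.4, -0.0]
finger_gap: 0.088
```

```bash
python3 - <<'E'
from h import *
P,r,o=tcp(); print(P,sf(P),o["force"])
p=optics.grab_frame("side");cv2.imwrite("pics/c7.png",cv2.resize(p["frame"][110:230,220:357],(685,600)))
P,r,o=tcp(); print(P,sf(P),o["force"])
E
```

```text
[0.43706308 0.25084585 0.0211361 ] [-0.11688687 -0.00027007  0.0171361 ] [-0.47392988  0.42378448 -0.02832119]
[0.4372708  0.25088374 0.02103708] [-0.11667599 -0.00028061  0.01703708] [-0.05423687  0.69518239 -0.51694227]
```

View pics/c7.png

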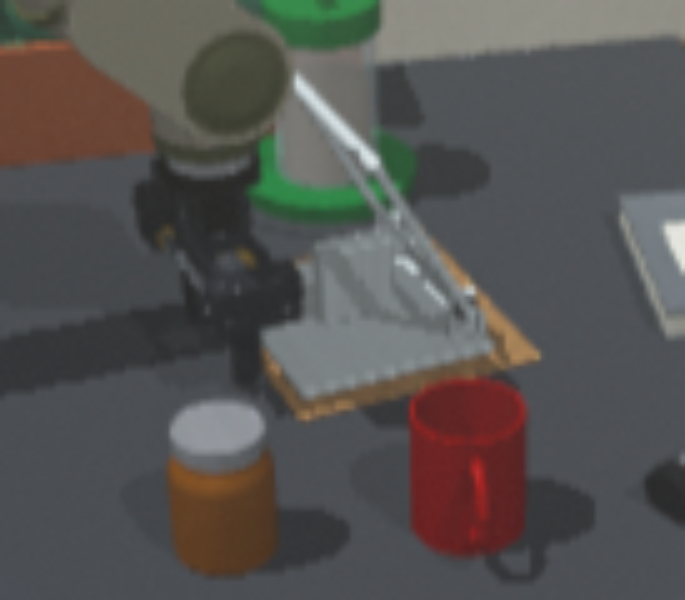

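Call:
play_rows --motion "0.08 0 0 0 0 0; 0.16 0 0 0 0 0; 0.24 0 0 0 0 0; 0.32 0 0 0 0 0; 0.4 0 0 0 0 0"

```text
t: 22.72
ee_pos: [0.4487, 0.2535, 0.0208]
tcp_rot: [-0.0, 0.994, 0.113, 0.0]
force: [1.2, -0.4, -0.6]
finger_gap: 0.0877
```

Call:
play_rows --motion "0.06 0 0 0 0 0; 0.12 0 0 0 0 0; 0.18 0 0 0 0 0; 0.2 0 0 0 0 0"

```text
t: 23.05
ee_pos: [0.4545, 0.2549, 0.0209]
tcp_rot: [-0.0, 0.994, 0.113, 0.0]
force: [0.4, -0.0, 0.1]
finger_gap: 0.0881
```

```bash
cat >> h.py <<'E'
def base():
    p=optics.grab_frame("top"); c=cloud(p); s=sf(c); near=(abs(s[...,0])<.125)&(abs(s[...,1])<.135)
    q=s[near&(s[...,2]>.068)&(s[...,2]<.074)&(abs(s[...,1])<.016)&(abs(s[...,0])<.045)]
    if len(q)>4: print("fin",len(q),cv2.minAreaRect(q[:,:2].astype(np.float32)))
    q=s[near&(s[...,0]>.04)&(s[...,2]>.043)&(s[...,2]<.052)]; print("posts",len(q),q[q[:,1]>0].mean(0),q[q[:,1]<0].mean(0))
    for r in optics.regions_of(p,"mat")[:1]:
        q=s[r["mask"]];q=q[abs(q[:,2])<.006]; print("mat",len(q),cv2.minAreaRect(q[:,:2].astype(np.float32)))
    q=s[(abs(s[...,1])<.06)&(abs(s[...,0]+.018)<.035)&(s[...,2]>.15)&(s[...,2]<.2)]; print("bar",len(q),q.mean(0) if len(q) else '')
    P,r,o=tcp(); print(P,sf(P),o["force"])
    return p
E
python3 -c "
from h import *
base()"
```

```text
fin 87 ((-0.009494232013821602, -0.0004659341648221016), (0.021757686510682106, 0.0590066984295845), 89.8816146850586)
posts 52 [0.05180756 0.05946817 0.04811992] [ 0.05231238 -0.05935296  0.04755412]
mat 878 ((2.4728477001190186e-05, 0.00021835416555404663), (0.22058898210525513, 0.20067934691905975), 89.87214660644531)
bar 177 [-0.02234316 -0.00094224  0.18160911]
[0.4543593  0.25483593 0.02084661] [-0.0991365  -0.00033502  0.01684661] [0.48275156 0.27314763 0.25189871]
```

Call:
play_rows --motion "0.03 0 0 0 0 0; 0.07 0 0 0 0 0; 0.12 0 0 0 0 0; 0.17 0 0 0 0 0; 0.22 0 0 0 0 0"

```text
t: 23.57
ee_pos: [0.4579, 0.2558, 0.0207]
tcp_rot: [0.0, 0.994, 0.114, -0.003]
force: [-12.0, -2.2, 8.7]
finger_gap: 0.0881
```

```bash
python3 -c "
from h import *
base()"
```

```text
fin 83 ((-0.006474146619439125, -0.001001550815999508), (0.058050110936164856, 0.021518772467970848), 0.45944687724113464)
posts 50 [0.05346847 0.05576882 0.04814424] [ 0.05393047 -0.06418418  0.04766191]
mat 834 ((0.0011265203356742859, -0.000693880021572113), (0.21891140937805176, 0.2003829926252365), 89.9642333984375)
bar 178 [-2.04024919e-02  1.03819859e-04  1.81381470e-01]
[0.4584101  0.25592381 0.02065642] [-0.09494431 -0.00020089  0.01665642] [-10.0529549   -2.73920537   7.01365569]
```

Call:
play_rows --motion "0.04 0 0 0 0 0; 0.08 0 0 0 0 0; 0.12 0 0 0 0 0; 0.15 0 0 0 0 0; 0.18 0 0 0 0 0"

```text
t: 24.08
ee_pos: [0.4634, 0.2571, 0.0206]
tcp_rot: [0.0, 0.994, 0.114, -0.003]
force: [-11.0, -2.2, 7.7]
finger_gap: 0.0879
```

```bash
python3 -c "
from h import *
base();base()"
```

```text
fin 83 ((-0.0016189627349376678, -0.000681641511619091), (0.021510131657123566, 0.05916010960936546), 89.41694641113281)
posts 57 [0.05956611 0.0587567  0.04774831] [ 0.05961127 -0.06378924  0.04714403]
mat 824 ((0.0007444322109222412, -0.00039245933294296265), (0.22098056972026825, 0.19893372058868408), 89.74441528320312)
bar 180 [-0.0147767   0.00048114  0.18142277]
[0.46357474 0.25711253 0.02064096] [-0.08964467 -0.00022292  0.01664096] [-10.5613837   -2.36544596   7.20856197]
fin 79 ((-0.0015757158398628235, -0.00022241752594709396), (0.05844622105360031, 0.02103079855442047), 0.026548566296696663)
posts 54 [0.06016325 0.05992485 0.04775664] [ 0.05995166 -0.06371359  0.04805209]
bar 179 [-1.44841685e-02  2.63682980e-05  1.81415911e-01]
[0.46356349 0.25712693 0.02066707] [-0.08965234 -0.00020633  0.01666707] [-9.0171715  -1.42729646  6.19956952]
```

2 mm more, then back off.

Call:
play_rows --motion "0.03 0 0 0 0 0; 0.05 0 0 0 0 0; 0.07 0 0 0 0 0; 0.07 0 0 0 0 0; 0.07 0 0 0 0 0"

```text
t: 24.7
ee_pos: [0.4656, 0.2576, 0.0207]
tcp_rot: [0.0, 0.994, 0.114, -0.003]
force: [-8.7, -1.9, 6.8]
finger_gap: 0.0876
```

Call:
play_rows --motion "-0.1 0 0 0 0 0; -0.4 0 0 0 0 0; -0.9 0 -0.1 0 0 0; -1.6 0 -0.8 0 0 0; -2.4 0 -1.8 0 0 0"

```text
t: 25.12
ee_pos: [0.3964, 0.2412, 0.0738]
tcp_rot: [0.0, 0.994, 0.113, -0.002]
force: [-0.0, 0.2, 1.5]
finger_gap: 0.0878
```

Call:
play_rows --motion "-1 0 -1 0 0 0; -1.6 0 -2 0 0 0; -2 0 -3 0 0 0; -2.4 0 -4 0 0 0; -2.4 0 -4 0 0 0"

```text
t: 25.53
ee_pos: [0.3273, 0.2258, 0.1993]
tcp_rot: [-0.001, 0.994, 0.114, 0.004]
force: [0.9, 0.7, -0.1]
finger_gap: 0.0878
```

```bash
python3 - <<'E'
from h import *
base();base();p=check("top");check("side")
s=sf(cloud(p)).reshape(-1,3)
q=s[(abs(s[:,1])<.065)&(abs(s[:,0]+.018)<.035)&(s[:,2]>.15)&(s[:,2]<.2)]
for f in(0,10,50,90): print(np.percentile(q,f,axis=0))
E
```

```text
fin 82 ((-0.00014390051364898682, -0.0008958233520388603), (0.05812632292509079, 0.02218599058687687), 0.03985057771205902)
posts 56 [0.06208742 0.05847349 0.04782969] [ 0.06129723 -0.05987765  0.04787065]
mat 1196 ((0.00021364539861679077, 0.00022614747285842896), (0.20079725980758667, 0.22125612199306488), 0.164171040058136)
bar 175 [-0.01245566  0.00053931  0.18140906]
[0.32757883 0.22556409 0.19541317] [-2.29251535e-01  1.16965431e-04  1.91413174e-01] [0.11148294 0.18909734 0.52567578]
fin 82 ((0.0005224421620368958, -0.001029781997203827), (0.02189815603196621, 0.05866241827607155), 89.43852996826172)
posts 54 [0.06101833 0.05941757 0.04834343] [ 0.06215548 -0.06145627  0.04737854]
mat 1088 ((0.0007153823971748352, -0.000524766743183136), (0.20110741257667542, 0.21948561072349548), 0.08985676616430283)
bar 177 [-0.01245347  0.00027792  0.18146938]
[0.3275036  0.22540634 0.19394178] [-2.29360800e-01 -1.94337512e-05  1.89941778e-01] [-0.09035349  0.21811397  0.24048191]
top -1 69 rail deg 61.38066 mean [ 0.00524977 -0.08089139  0.1493844 ] hinge-based 63.411493547281694
top 1 75 rail deg 62.188652 mean [0.0074692  0.07740881 0.14561451] hinge-based 63.55066825777439
fin 96 [-0.00025721 -0.00076454  0.07147154]
TCP [0.3275 0.2254 0.1937] grasp sf [-0.2293 -0.      0.1947] ang 28.583702757897463 rad 0.33175497672048904 [ 0.28739988 -0.27919887 -0.03386889]
side -1 54 rail deg 61.913086 mean [ 0.00648528 -0.08371704  0.1488051 ] hinge-based 63.79684017736427
side 1 18 rail deg 61.971634 mean [0.01564249 0.07541072 0.13170273] hinge-based 64.15488427949536
fin 48 [ 0.00231176 -0.0058965   0.07111932]
TCP [0.3276 0.2254 0.1937] grasp sf [-0.2293 -0.      0.1947] ang 28.584471977805105 rad 0.331690751786424 [-0.71024671 -0.43820643  0.50151303]
[-0.0181406  -0.06464404  0.1749672 ]
[-0.01695471 -0.05248483  0.17791847]
[-0.01261238 -0.00093972  0.1816466 ]
[-0.00769145  0.05179563  0.18433033]
```

Call:
play_rows --motion "0 0 -1 0 0 0; 0 0 -2 0 0 0; 1 0 -2.2 0 0 0; 2.2 0 -2.2 0 0 0; 3.4 0 -2.2 0 0 0" --claw 0

```text
t: 26.25
ee_pos: [0.4285, 0.2489, 0.2606]
tcp_rot: [-0.0, 0.994, 0.113, 0.0]
force: [0.4, 0.6, 0.1]
finger_gap: 0.057
```

Call:
play_rows --motion "1.2 0 0 0 0 0; 2.4 0 0 0 0 0; 3.4 0 0 0 0 0; 3.7 0 0 0 0 0; 3.7 0 0 0 0 0"

```text
t: 26.67
ee_pos: [0.5372, 0.2735, 0.258]
tcp_rot: [0.0, 0.994, 0.113, -0.002]
force: [0.2, 0.3, 0.9]
finger_gap: 0.0238
```

```bash
python3 - <<'E'
from h import *
optics.grab_frame("top")
b=w(-.015,0,0); P,r,o=tcp(); print(P,sf(P),delta([*b[:2],.205],down(Y-np.pi/2)),o["finger_gap"])
E
```

```text
[0.5357403  0.27344008 0.25865786] [-0.0156574  -0.00080584  0.25465786] (array([ 0.028, -0.027,  1.789]), array([ 0.002,  0.038, -0.04 ])) 0.01983226969149291
```

Call:
play_rows --motion "0 0 0.4 0 0 0; 0 0 0.9 0 0 0; 0 0 1.4 0 0 0; 0 0 1.75 0 0 0; 0 0 1.75 0 0 0"

```text
t: 27.13
ee_pos: [0.5334, 0.2732, 0.206]
tcp_rot: [0.0, 0.994, 0.114, -0.003]
force: [-0.4, -0.8, 0.5]
finger_gap: 0.0005
```

Call:
play_rows --motion "0 0 0.04 0 0 0; 0 0 0.08 0 0 0; 0 0 0.12 0 0 0; 0 0 0.15 0 0 0; 0 0 0.15 0 0 0"

```text
t: 27.55
ee_pos: [0.5352, 0.2735, 0.2041]
tcp_rot: [-0.0, 0.994, 0.113, 0.0]
force: [-0.1, -1.0, -0.0]
finger_gap: 0.0002
```

Call:
play_rows --motion "0 0 0.03 0 0 0; 0 0 0.06 0 0 0; 0 0 0.09 0 0 0; 0 0 0.12 0 0 0; 0 0 0.12 0 0 0"

```text
t: 27.97
ee_pos: [0.5351, 0.2735, 0.2017]
tcp_rot: [-0.0, 0.994, 0.113, 0.001]
force: [-4.6, -1.3, 8.5]
finger_gap: 0.0007
```

```bash
python3 - <<'E'
from h import *
P,r,o=tcp(); print(P,sf(P),o["force"])
check("side"); base()
E
```

```text
[0.53514134 0.27354091 0.20165245] [-0.0162175  -0.00057089  0.19765245] [-4.5923436  -1.25064906  8.47393571]
side -1 50 rail deg 62.906944 mean [ 0.00529207 -0.08381089  0.15020898] hinge-based 63.5943260983999
side 1 18 rail deg 59.654037 mean [0.01934356 0.075362   0.1246887 ] hinge-based 64.31392737268854
fin 53 [ 0.00205013 -0.00560906  0.07076076]
TCP [0.5351 0.2735 0.2016] grasp sf [-0.0162 -0.0006  0.2026] ang 64.85166001452822 rad 0.1840648445618546 [-4.16269439 -1.55352939  8.67058928]
fin 24 ((0.007494771853089333, -0.005077776499092579), (0.012469514273107052, 0.03271135687828064), 89.83460998535156)
posts 28 [0.05810449 0.0023191  0.04850276] [ 0.06191803 -0.05838475  0.04785633]
mat 706 ((-0.0015564113855361938, -0.00045439600944519043), (0.20167048275470734, 0.21925067901611328), 0.0156664177775383)
bar 36 [-0.01281688 -0.03132124  0.18107265]
[0.53512748 0.27354159 0.20161824] [-0.01623085 -0.00056706  0.19761824] [-4.32288932 -0.99030369  9.33507455]
```

Call:
play_rows --motion "-0.03 0 0 0 0 0; -0.07 0 0.01 0 0 0; -0.11 0 0.02 0 0 0; -0.15 0 0.04 0 0 0; -0.17 0 0.05 0 0 0"

```text
t: 28.53
ee_pos: [0.5301, 0.2724, 0.199]
tcp_rot: [-0.0, 0.994, 0.113, 0.0]
force: [-2.6, -0.6, 5.6]
finger_gap: 0.0003
```

Call:
play_rows --motion "0 0 0 0 0 0; 0 0 0 0 0 0"

```text
t: 28.7
ee_pos: [0.53, 0.2723, 0.199]
tcp_rot: [0.0, 0.994, 0.113, -0.0]
force: [-2.7, -0.5, 5.7]
finger_gap: 0.0007
```

TCP followed the 60° geometry (tip at 0.185 m). Lift off and retreat, then wait and check.

Call:
play_rows --motion "0 0 -0.3 0 0 0; 0 0 -1 0 0 0; 0 0 -2 0 0 0; 0 0 -2.6 0 0 0; -1 0 -2.6 0 0 0"

```text
t: 29.12
ee_pos: [0.5048, 0.2661, 0.2801]
tcp_rot: [-0.001, 0.994, 0.113, 0.004]
force: [0.7, 0.1, -0.0]
finger_gap: 0.0007
```

Call:
play_rows --motion "-1.2 0 0 0 0 0; -2.4 0 0 0 0 0; -3.6 0 0 0 0 0; -4.8 0 0 0 0 0; -6 0 0 0 0 0"

```text
t: 29.53
ee_pos: [0.3239, 0.2246, 0.2767]
tcp_rot: [-0.0, 0.994, 0.113, -0.0]
force: [-0.4, 0.3, 0.1]
finger_gap: 0.0006
```

```bash
python3 - <<'E'
from h import *
base();base();check("top");p=check("side")
for l in["mug","binoculars","seed_jar","bird_feeder","hummingbird_feeder"]:
    for r in optics.regions_of(p,l)[:1]: print(l,np.round(r["rect"]))
E
```

```text
fin 82 ((0.000917462632060051, -0.0006955871358513832), (0.021511681377887726, 0.05728257820010185), 89.621826171875)
posts 51 [0.06147094 0.05989041 0.0474362 ] [ 0.06130757 -0.0607013   0.0479389 ]
mat 1252 ((-0.0007977858185768127, -0.0015441849827766418), (0.22667084634304047, 0.20561841130256653), 89.63040161132812)
bar 174 [-0.01772649 -0.0004166   0.17874284]
[0.32154013 0.22436974 0.27720846] [-0.23540342  0.00033312  0.27320846] [-0.40622089  0.43796018 -0.15428685]
fin 80 ((-0.0002511031925678253, -0.0002593696117401123), (0.0568159855902195, 0.022275282070040703), 1.493910312652588)
posts 59 [0.06123673 0.06146581 0.04822621] [ 0.0600659  -0.05638773  0.04822573]
mat 1263 ((0.0017576366662979126, -7.858872413635254e-05), (0.20861726999282837, 0.2279190570116043), 0.13794349133968353)
bar 174 [-0.01770953  0.00025783  0.17842069]
[0.32562856 0.22513661 0.27738574] [-2.31247898e-01  1.46133427e-04  2.73385737e-01] [ 0.88072368  0.69466386 -0.30325544]
top -1 78 rail deg 59.52555 mean [ 0.00247103 -0.0806255   0.14499064] hinge-based 61.35732866811704
top 1 83 rail deg 60.37159 mean [0.00529477 0.07762877 0.14074353] hinge-based 61.57012102557402
fin 101 [ 0.00132837 -0.00085292  0.07099476]
TCP [0.3264 0.2252 0.2772] grasp sf [-2.305e-01  1.000e-04  2.782e-01] ang 39.62863488580893 rad 0.37971960381472525 [0.97691129 0.39903916 0.32969033]
side -1 46 rail deg 61.135674 mean [ 0.00513365 -0.08365965  0.1416182 ] hinge-based 61.7013428779291
side 1 20 rail deg 60.707108 mean [0.01135162 0.07640098 0.12968401] hinge-based 61.603015499065705
fin 49 [ 0.00156184 -0.00669913  0.07165672]
TCP [0.3267 0.2253 0.2769] grasp sf [-0.2302  0.      0.2779] ang 39.62854325876684 rad 0.3793284474093749 [-0.12415575 -0.64668848  0.62641334]
mug [301. 189. 325. 219.]
binoculars [349. 189. 399. 220.]
seed_jar [249. 190. 275. 228.]
hummingbird_feeder [330. 274. 383. 344.]
```

Call:
play_rows --motion "0 0 0 0 0 0; 0 0 0 0 0 0; 0 0 0 0 0 0; 0 0 0 0 0 0; 0 0 0 0 0 0"

```text
t: 30.5
ee_pos: [0.3257, 0.2251, 0.2768]
tcp_rot: [-0.0, 0.994, 0.113, 0.0]
force: [-0.3, -0.2, 0.3]
finger_gap: 0.0005
```

Call:
play_rows --motion "0 0 0 0 0 0; 0 0 0 0 0 0; 0 0 0 0 0 0; 0 0 0 0 0 0; 0 0 0 0 0 0"

```text
t: 30.92
ee_pos: [0.3256, 0.2251, 0.2767]
tcp_rot: [-0.0, 0.994, 0.113, -0.0]
force: [-0.6, -0.4, -0.5]
finger_gap: 0.0005
```

Call:
play_rows --motion "0 0 0 0 0 0; 0 0 0 0 0 0; 0 0 0 0 0 0; 0 0 0 0 0 0; 0 0 0 0 0 0"

```text
t: 31.33
ee_pos: [0.3257, 0.2251, 0.2768]
tcp_rot: [-0.0, 0.994, 0.113, 0.0]
force: [0.4, -0.1, 0.4]
finger_gap: 0.0001
```

Call:
play_rows --motion "0 0 0 0 0 0; 0 0 0 0 0 0; 0 0 0 0 0 0; 0 0 0 0 0 0; 0 0 0 0 0 0"

```text
t: 31.75
ee_pos: [0.3257, 0.2251, 0.2768]
tcp_rot: [0.0, 0.994, 0.113, 0.0]
force: [1.2, -0.2, 0.1]
finger_gap: 0.0005
```

```bash
python3 - <<'E'
from h import *
p=base();q=check("side"); print(tcp()[2]["t"])
cv2.imwrite("pics/c8.png",np.hstack([cv2.resize(p["frame"][150:270,170:307],(400,350)),cv2.resize(q["frame"][90:230,200:360],(400,350))]))
E
```

```text
fin 80 ((7.371045649051666e-05, -0.00024721771478652954), (0.05842142924666405, 0.02129121497273445), 0.3575980067253113)
posts 61 [0.06114172 0.06208709 0.04761865] [ 0.06040219 -0.05778658  0.04824636]
mat 1088 ((0.0002397596836090088, -0.0006462410092353821), (0.2201397567987442, 0.20021674036979675), 89.74850463867188)
bar 175 [-0.01770491  0.00035441  0.17864571]
[0.32565312 0.22506961 0.2767525 ] [-2.31239282e-01  7.52952326e-05  2.72752503e-01] [-0.09574554 -0.82921089 -0.35721938]
side -1 45 rail deg 59.06327 mean [ 0.00249588 -0.08372524  0.14608119] hinge-based 61.60667041176751
side 1 21 rail deg 61.2269 mean [0.01007445 0.07624277 0.13156268] hinge-based 61.481829848704706
fin 54 [ 0.00223598 -0.00629946  0.07093834]
TCP [0.3257 0.2251 0.2768] grasp sf [-2.312e-01  1.000e-04  2.778e-01] ang 39.503008281009514 rad 0.3800478788181248 [-1.1516513  -0.43896063  0.11401652]
31.9
```

View pics/c8.png

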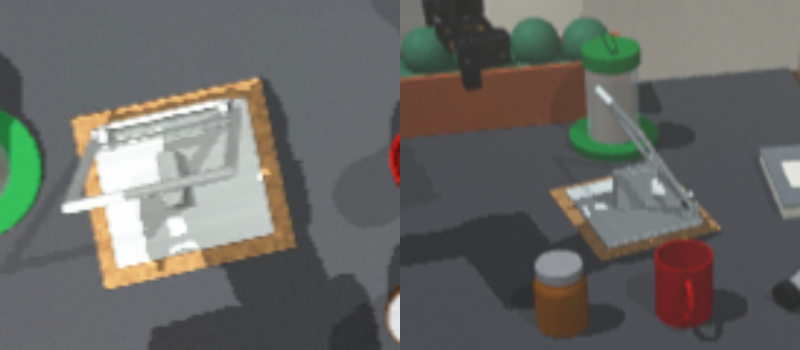

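The picture shows the stand centred on the mat with an even border, the frame standing up toward the bench, and the arm clear. The bar stayed at x −17.7 mm, z ≈ 174 mm over more than 2 s, which is 60°.

```bash
python3 -c "
from station import ticket
print(ticket.sign_off())"
```

```text
the job is handed in; nothing more can be done
None
```

The stand is on the cork mat with its hinge edge toward the bench and its frame up at about 60 degrees. I handed the job in at about 32 s on the robot's clock.

I lifted the stand by the fin and set it down on the mat within about 1 mm of centre. I then took the bar and swung the frame up.

**Two corrections:**
- **Stand dragged off centre:** swinging the frame pulled the stand about 10 mm toward the robot. I slid it back by pushing on the rear edge of the base, with about 12 N.
- **Frame too steep:** it had come to rest at about 62 degrees, so I pressed the bar down about 2 degrees with the closed fingers.

**Last checks:**
- **Position:** the fin is within about 1 mm of the mat's centre, and the stand is square to within about 0.5 degrees.
- **Frame angle:** the bar's position puts it at about 60 degrees, unchanged after more than 2 s with the arm clear. Single camera readings of the rails ranged from 59 to 62 degrees.
- **Other things:** the mug, binoculars, seed jar and hummingbird feeder show in the same place in the side camera. The network did not report the bird feeder in the last check, but it is visible standing in place in the final picture.

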